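# Start the stirrers from the smallest flask to the largest

### The job

Start the three magnetic stirrers by lightly pressing the round start key of each with a fingertip until it is fully in, where it stays: first the stirrer with the smallest flask, then the one with the middle-sized flask, last the one with the largest. Press gently, and leave the flasks and the other glassware and jar standing where they are, neither lifted nor knocked; finish with the hand clear.

Things in the scene. Friction and masses are not known exactly. Their poses are not given: they have to be found in the camera images.
- stirrer_small: the stirrer with the smallest flask; the three are alike and may stand in any order: white box 220 mm deep (its x), 130 wide (y), 60 high, does not budge; on top a round steel plate at the back, at the front (-x, robot side) the round start key on the left (+y) and, 64 mm to its right, a fixed black round knob 36 mm wide, 10 mm high. Origin: centre of its underside, on the bench; z up
- plate_small (a point): centre of the upper face of that stirrer's plate (120 mm diameter, 70 mm above the bench); 115 mm behind and 32 mm beside the key
- key_small_top (a point): centre of the flat top of that stirrer's start key, a grey round key of 26 mm diameter; out, its top stands 20 mm above the stirrer's top, 80 mm above the bench; in and let go, 12 mm above the stirrer's top; the point moves with the key
- key_small (a joint): how far that key has latched in, m: 0 = out, 0.008 = fully in; counted as in beyond 0.0055. It slides straight down at about 2.5 N and stays where it is pushed. Its cap is cushioned by a spring of 1.5 N/mm with 8 mm of give: the fingertip goes about 10 mm down to bring it fully in, then feels 1.5 N more per mm, and meets a hard stop 16 mm down; let go, the cap springs back by what it gave
- flask_small_centre (a point): the smallest flask: loose, light conical glass flask with a black rubber stopper, standing on its stirrer's plate; base diameter 51 mm, 76 mm high plus 14 mm of stopper (top 160 mm above the bench); point on its axis, half-way up the glass (38 mm above the plate); z along its axis
- stirrer_middle: the stirrer with the middle-sized flask; the three are alike and may stand in any order: white box 220 mm deep (its x), 130 wide (y), 60 high, does not budge; on top a round steel plate at the back, at the front (-x, robot side) the round start key on the left (+y) and, 64 mm to its right, a fixed black round knob 36 mm wide, 10 mm high. Origin: centre of its underside, on the bench; z up
- plate_middle (a point): centre of the upper face of that stirrer's plate (120 mm diameter, 70 mm above the bench); 115 mm behind and 32 mm beside the key
- key_middle_top (a point): centre of the flat top of that stirrer's start key, a grey round key of 26 mm diameter; out, its top stands 20 mm above the stirrer's top, 80 mm above the bench; in and let go, 12 mm above the stirrer's top; the point moves with the key
- key_middle (a joint): how far that key has latched in, m: 0 = out, 0.008 = fully in; counted as in beyond 0.0055. It slides straight down at about 2.5 N and stays where it is pushed. Its cap is cushioned by a spring of 1.5 N/mm with 8 mm of give: the fingertip goes about 10 mm down to bring it fully in, then feels 1.5 N more per mm, and meets a hard stop 16 mm down; let go, the cap springs back by what it gave
- flask_middle_centre (a point): the middle-sized flask: loose, light conical glass flask with a black rubber stopper, standing on its stirrer's plate; base diameter 67 mm, 104 mm high plus 14 mm of stopper (top 188 mm above the bench); point on its axis, half-way up the glass (52 mm above the plate); z along its axis
- stirrer_large: the stirrer with the largest flask; the three are alike and may stand in any order: white box 220 mm deep (its x), 130 wide (y), 60 high, does not budge; on top a round steel plate at the back, at the front (-x, robot side) the round start key on the left (+y) and, 64 mm to its right, a fixed black round knob 36 mm wide, 10 mm high. Origin: centre of its underside, on the bench; z up
- plate_large (a point): centre of the upper face of that stirrer's plate (120 mm diameter, 70 mm above the bench); 115 mm behind and 32 mm beside the key
- key_large_top (a point): centre of the flat top of that stirrer's start key, a grey round key of 26 mm diameter; out, its top stands 20 mm above the stirrer's top, 80 mm above the bench; in and let go, 12 mm above the stirrer's top; the point moves with the key
- key_large (a joint): how far that key has latched in, m: 0 = out, 0.008 = fully in; counted as in beyond 0.0055. It slides straight down at about 2.5 N and stays where it is pushed. Its cap is cushioned by a spring of 1.5 N/mm with 8 mm of give: the fingertip goes about 10 mm down to bring it fully in, then feels 1.5 N more per mm, and meets a hard stop 16 mm down; let go, the cap springs back by what it gave
- flask_large_centre (a point): the largest flask: loose, light conical glass flask with a black rubber stopper, standing on its stirrer's plate; base diameter 85 mm, 136 mm high plus 14 mm of stopper (top 220 mm above the bench); point on its axis, half-way up the glass (68 mm above the plate); z along its axis
- jar_centre (a point): loose white plastic jar with a black cap, 60 mm diameter, 85 mm high, standing on the bench to the left of the stirrers; point at its centre; leave alone
- beaker_centre (a point): loose open glass beaker, 68 mm diameter, 90 mm high, standing on the bench to the right of the stirrers; point at its centre; leave alone
- cylinder_centre (a point): loose glass measuring cylinder, 31 mm diameter on a white 68 mm foot, 182 mm high, standing on the bench to the left of the stirrers; point at half height; leave alone
Mind the look-alikes: they are no part of the job. What is shaped like the part that bears flask_middle_centre but brown or pink is not meant.

How it is judged:
By the outcome, as a careful person would: the job done as asked, in the order asked, and still so for the second after the job is handed in, with the robot touching nothing.
It also fails if it takes over 51 s, if anything falls off the work surface, if the arm or the gripper's body presses on something with over 40 N, if the wrist force passes 120 N, or if a joint passes its speed limit or range.

### The arm

A 6-joint arm with a two-finger parallel gripper is mounted at the origin on the work surface. World frame = base frame: x ahead of the robot, y to its left, z up, the work surface at z = 0. Lengths are in m, angles in rad, forces in N, time in s.
With the tool pointing down it reaches from about 0.225 to 0.875 m from the base axis. Payload 3.4 kg.
Tool frame: the origin (TCP) lies midway between the tips of the shut fingers; the grasp point (between the pads) lies 19 mm behind it (manip.grip_point_offset is the distance from the TCP to the grasp point, in m); z points along the fingers, y is the line along which they close (so a half turn about z gives the same grasp; the last joint's range is limited). The gripper opens to 85 mm and grips with 20 to 120 N. Pads are 22 mm wide; open, the fingers measure 114 mm over their backs; the gripper's body (76 mm by 85 mm) begins 54 mm behind the grasp point. The pads swing forward as they close: fully open they stand 13 mm farther back than shut.
Start: joints at [-0.121, 0.276, 1.505, -0, 1.361, -0.121], TCP at [0.575, -0, 0.231] pointing down, gripper open.
Joint ranges: [-2.89, 2.89], [-0.75, 2.08], [0.22, 2.7], [-1.18, 4.32], [0.11, 2.71], [-2.7, 2.7]. Speed limits (rad/s): [2.57, 2.57, 3.14, 3.14, 3.14, 3.14].

### API

Orientations are given as a unit quaternion [w, x, y, z].
In Python, from rig import manip gives the robot as it stands.
- The arm moves only by the shell command python3 -m handwheel 'ROWS' [FORCE]. ROWS is JSON, a list of rows, each an object with "translation": the shift along the tool's x, y, z in m, a list of three; "angular": the turn, a rotation vector about the tool's x, y, z in degrees, a list of three; "hand": the closure, from 0 (fully open) to 1 (shut). A call has 1 to 10 rows; each row shifts and turns the commanded pose from where the row before left it, along the tool's axes as they then stand; what a row does not reach is not made up. A row lasts 1/12 s, in which the tool goes at most 41.7 mm and 7.16 degrees, less where a joint would pass 70% of its speed; a pose out of reach is approached as far as the arm can. A call with a gripper value outside its range is refused whole. The fingers move at their own pace and stop on an object; FORCE is the grip in N (left out, the last holds). Time passes only in rows, so rows that do not move let the fingers close. It gives the time, the measured TCP pose, the force, the opening and the grip force at its end, in the units of the state.
- manip.get_state(): the state, without advancing time (a new reading comes with each control period).
- manip.get_image(name): name is "scene" or "side" or "wrist"; returns the picture (384x512x3 uint8, red, green, blue); there is no depth.
- manip.camera_info(name): a dict with "camera_matrix" (3x3 intrinsics, pixels), "eye" and "orientation" of the camera in the world; the wrist camera has in their place "tool_from_camera" (4x4, takes a point from camera to tool coordinates, whose origin is the TCP and whose axes are the flange's). Camera axes: x right, y down, z forward; pixel columns grow to the right and rows downward; lengths in m; the calibration is good to about 2 mm. The wrist camera is an equidistant fisheye: a pixel r from the principal point sees the ray r / f radians off the axis. A picture is of the moment at which its call begins: read the wrist's pose just before it. camera_info takes no time and is no camera call.
- manip.sign_off(): hands the job in; it is judged then, once.
The state is a dict: "clock": time; "qpos": joint angles; "qd": joint speeds; "effort": joint torques, N m; "position": TCP position; "ee_rot": TCP orientation; "contact_force": force on the tool from outside, world axes, zero at the start; "moment": the same for the moment, N m; "width": finger opening in m; "gripper_force": force on a finger pad.
Only numpy, scipy, OpenCV 4.12 (cv2) and the standard library are available. Lean on these libraries where they do the work, as an engineer would, in place of code of your own. Each camera call takes 0.05 s, during which the arm holds its last target. There are 200 camera calls.

## Working session

There is one attempt and no reset: what is moved stays moved. The work goes in short steps, Python scripts to look and compute and a shell command to move; the robot and the scene stay as the last step left them, time stands still between calls to the robot, and variables do not carry over. Pictures are saved under pics/ and viewed, at most 10 in all, crops included, and the job is handed in when it is done.

```bash
mkdir -p pics
cat > h.py <<'E'
import numpy as np, cv2
from scipy.spatial.transform import Rotation as R
from rig import manip
def rot(o):
    o=np.array(o); return o if o.shape==(3,3) else R.from_quat(np.r_[o[1:],o[0]]).as_matrix()
def plane(name,u,v,z):
    c=manip.camera_info(name); d=rot(c["orientation"])@np.linalg.inv(c["camera_matrix"])@[u,v,1]
    e=np.array(c["eye"]); return e+d*(z-e[2])/d[2]
def save(im,f): cv2.imwrite("pics/"+f,im[:,:,::-1])
E
python3 - <<'E'
from h import *
for n in("scene","side","wrist"):
    im=manip.get_image(n); np.save(n,im); save(im,n+".png"); print(n,manip.camera_info(n))
print(manip.get_state())
E
```

```text
scene {'camera_matrix': array([[428.79731539,   0.        , 258.23116758],
       [  0.        , 428.79731539, 196.15915678],
       [  0.        ,   0.        ,   1.        ]]), 'eye': array([ 1.28140871, -0.05912037,  1.14478354]), 'orientation': array([-0.21553373,  0.70362194,  0.64954951, -0.19117219])}
side {'camera_matrix': array([[392.82241668,   0.        , 259.5728465 ],
       [  0.        , 392.82241668, 195.15514591],
       [  0.        ,   0.        ,   1.        ]]), 'eye': array([ 0.20021075, -0.62063833,  1.07147796]), 'orientation': array([-0.31095354,  0.90874561, -0.261219  ,  0.0961974 ])}
wrist {'camera_matrix': array([[297.31863964,   0.        , 256.72780677],
       [  0.        , 297.31863964, 191.17904224],
       [  0.        ,   0.        ,   1.        ]]), 'tool_from_camera': array([[-4.62271508e-04, -9.65620717e-01, -2.59954644e-01,
         6.62075309e-02],
       [ 9.99999829e-01, -5.39450349e-04,  2.25550899e-04,
        -5.82007677e-04],
       [-3.58029244e-04, -2.59954495e-01,  9.65620801e-01,
        -1.42767558e-01],
       [ 0.00000000e+00,  0.00000000e+00,  0.00000000e+00,
         1.00000000e+00]])}
{'clock': 0.15, 'qpos': array([-1.20981027e-01,  2.76467674e-01,  1.50587730e+00,  4.27488662e-05,
        1.36071057e+00, -1.21034772e-01]), 'qd': array([ 8.28936622e-06, -2.59644616e-03, -4.71601265e-03, -1.21913775e-04,
        2.06815683e-04,  1.34421116e-03]), 'effort': array([ 9.65923646e-04, -4.17143512e+01, -2.46032345e+01, -1.26433165e-04,
        7.58384820e-03, -3.43765259e-05]), 'position': array([5.74587495e-01, 7.10219161e-05, 2.30614260e-01]), 'ee_rot': array([-5.88748441e-04,  7.07090753e-01,  7.07122430e-01, -4.34538208e-04]), 'contact_force': array([-0.46792642, -0.0987555 , -0.2069927 ]), 'moment': array([-4.34286585e-05, -5.56029840e-02, -6.89163438e-02]), 'gripper_force': 0.0, 'width': 0.08512524252586147}
```

View pics/scene.png

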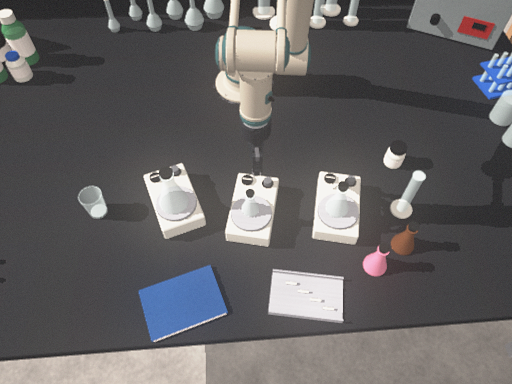

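View pics/side.png

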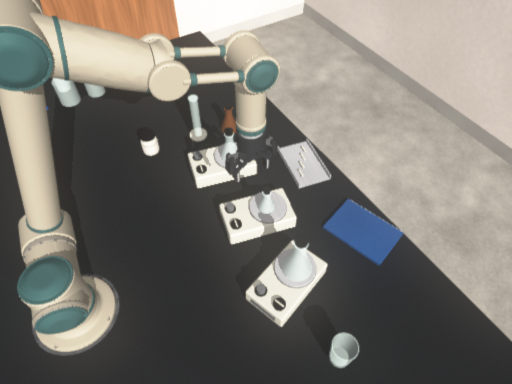

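View pics/wrist.png

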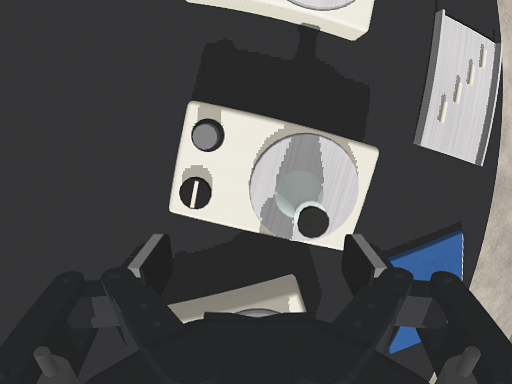

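The wrist picture shows the centre stirrer: key (207,135), knob (195,193). In the side picture the key candidates are small (229,209), middle (198,155) and large (261,290); each has a black knob beside it at (236,225), (201,169) and (279,303). The pink and brown flasks in the scene view at (376,262) and (404,240) are look-alikes. Next I'll crop in close.

Run:
```python
from h import *
s=np.load("scene.npy"); d=np.load("side.npy")
for n,im,ps in(("side",d,[(229,209),(198,155),(261,290),(236,225),(201,169),(279,303)]),("scene",s,[(268,183),(352,181),(176,170),(245,180),(330,179),(154,178)])):
    for p in ps: print(n,p,plane(n,*p,0.08 if ps.index(p)<3 else .07).round(4))
a=cv2.resize(d[130:330,180:340],None,fx=3,fy=3,interpolation=cv2.INTER_CUBIC)
b=cv2.resize(s[155:250,140:370],None,fx=3,fy=3,interpolation=cv2.INTER_CUBIC)
save(a,"a.png");save(b,"b.png")
```

```text
side (229, 209) [0.5144 0.031  0.08  ]
side (198, 155) [0.5374 0.2891 0.08  ]
side (261, 290) [ 0.4544 -0.2489  0.08  ]
side (236, 225) [ 0.5059 -0.0261  0.07  ]
side (201, 169) [0.5197 0.2341 0.07  ]
side (279, 303) [ 0.4779 -0.3018  0.07  ]
scene (268, 183) [0.5349 0.0446 0.08  ]
scene (352, 181) [0.5468 0.3016 0.08  ]
scene (176, 170) [ 0.4644 -0.2346  0.08  ]
scene (245, 180) [ 0.5113 -0.024   0.07  ]
scene (330, 179) [0.5273 0.2384 0.07  ]
scene (154, 178) [ 0.4826 -0.3031  0.07  ]
```

View pics/a.png

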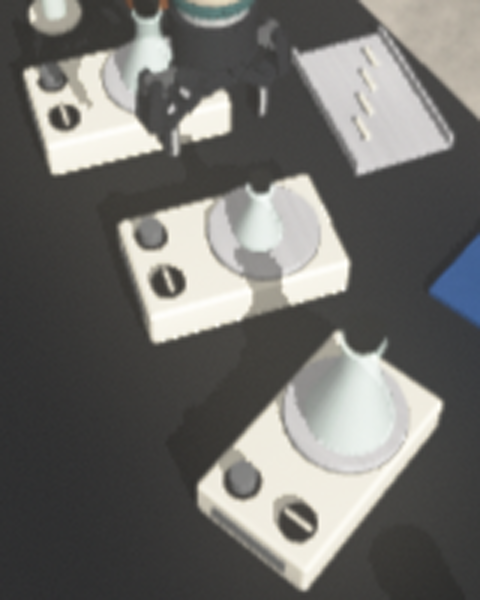

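View pics/b.png

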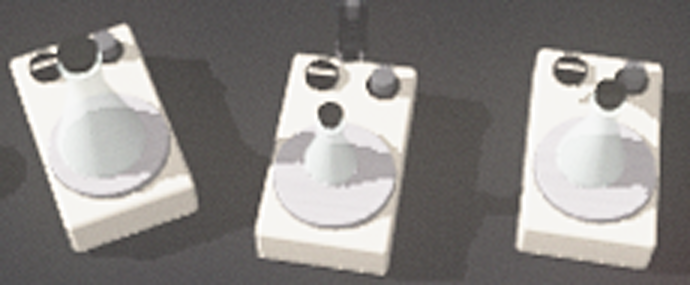

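```bash
cat >> h.py <<'E'
def wplane(u,v,z,st):
    c=manip.camera_info("wrist");K=c["camera_matrix"];T=np.array(c["tool_from_camera"])
    x,y=(u-K[0,2])/K[0,0],(v-K[1,2])/K[1,1];r=np.hypot(x,y)
    d=np.array([x/r*np.sin(r),y/r*np.sin(r),np.cos(r)])
    W=rot(st["ee_rot"]);d=W@T[:3,:3]@d;e=np.array(st["position"])+W@T[:3,3]
    return e+d*(z-e[2])/d[2]
def greykey(im,box):
    # grey top: between black and white, nearly neutral
    u0,v0,u1,v1=box;p=im[v0:v1,u0:u1].astype(int);m=((p.max(2)-p.min(2)<25)&(p.mean(2)>80)&(p.mean(2)<150)).astype(np.uint8)
    m=cv2.morphologyEx(m,cv2.MORPH_OPEN,np.ones((3,3)))
    n,l,s,c=cv2.connectedComponentsWithStats(m)
    return [(c[i].round(1)+[u0,v0],s[i].tolist()) for i in range(1,n) if s[i][4]>60]
E
python3 - <<'E'
from h import *
st=manip.get_state();w=np.load("wrist.npy")
for c,s in greykey(w,(175,100,240,165)): print(c,s,wplane(*c,.08,st).round(4))
print("knob",wplane(195,193,.07,st).round(4),"plate",wplane(304,185,.07,st).round(4))
for n,p in(("side",(230.3,206.7)),("side",(197.3,154.7)),("side",(261,288.7)),("scene",(267.7,181)),("scene",(351.3,180.3))):print(n,p,plane(n,*p,.08).round(4))
print("cyl foot",plane("scene",401,209,.005),plane("side",198,134,.005),"jar",plane("scene",396,148,.085))
E
```

```text
[204.5 136.3] [18, 24, 24, 26, 499] [0.5219 0.0438 0.08  ]
knob [ 0.5075 -0.0174  0.07  ] plate [ 0.6239 -0.0086  0.07  ]
side (230.3, 206.7) [0.5222 0.0366 0.08  ]
side (197.3, 154.7) [0.5359 0.2917 0.08  ]
side (261, 288.7) [ 0.4565 -0.2458  0.08  ]
scene (267.7, 181) [0.5274 0.0444 0.08  ]
scene (351.3, 180.3) [0.5441 0.3    0.08  ]
cyl foot [0.61322939 0.45883567 0.005     ] [0.61411456 0.45932812 0.005     ] jar [0.43230009 0.46796741 0.085     ]
```

```bash
python3 -m handwheel '[{"translation":[0.01,-0.013,0.01],"angular":[0,0,0],"hand":1},{"translation":[0.01,-0.013,0.02],"angular":[0,0,0],"hand":1},{"translation":[0.01,-0.013,0.02],"angular":[0,0,0],"hand":1},{"translation":[0.012,-0.013,0.02],"angular":[0,0,0],"hand":1},{"translation":[0,0,0.02],"angular":[0,0,0],"hand":1},{"translation":[0,0,0.02],"angular":[0,0,0],"hand":1},{"translation":[0,0,0],"angular":[0,0,0],"hand":1},{"translation":[0,0,0],"angular":[0,0,0],"hand":1}]'
python3 - <<'E'
from h import *
st=manip.get_state();w=manip.get_image("wrist");np.save("w2",w);save(w,"w2.png");print(st["position"],st["width"])
E
```

```text
clock: 0.82
position: [0.5222, 0.0421, 0.1206]
ee_rot: [-0.001, 0.707, 0.707, -0.001]
contact_force: [1.2, -0.9, 0.4]
width: -0.0001
gripper_force: 0.0
[0.52224016 0.04208117 0.12059939] -8.163363006937627e-05
```

View pics/w2.png

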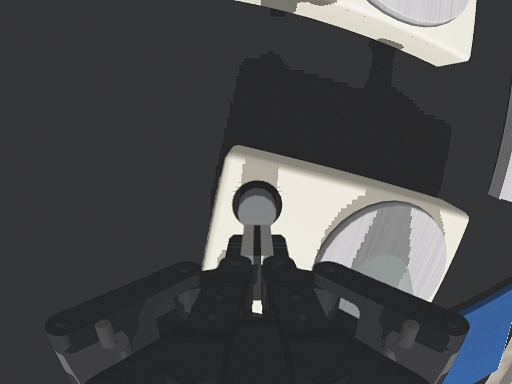

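The wrist picture shows the small stirrer's key top centred at about (257,208), directly ahead of the shut fingertips at (257,225).

```bash
python3 - <<'E'
from h import *
st=manip.get_state()
print(wplane(257,208,.08,st),wplane(257-19,208,.08,st),wplane(257+19,208,.08,st))
E
python3 -m handwheel '[{"translation":[0,0,0.015],"angular":[0,0,0],"hand":1},{"translation":[0,0,0.01],"angular":[0,0,0],"hand":1},{"translation":[0,0,0.008],"angular":[0,0,0],"hand":1},{"translation":[0,0,0],"angular":[0,0,0],"hand":1}]'
```

```text
[0.52306909 0.04710527 0.08      ] [0.51064427 0.04709861 0.08      ] [0.53549631 0.04708038 0.08      ]
clock: 1.2
position: [0.5222, 0.0419, 0.0873]
ee_rot: [-0.001, 0.707, 0.707, -0.001]
contact_force: [-1.2, -0.0, -0.8]
width: 0.0001
gripper_force: 0.0
```

```bash
python3 -m handwheel '[{"translation":[0.002,0,0.003],"angular":[0,0,0],"hand":1},{"translation":[0,0,0.004],"angular":[0,0,0],"hand":1},{"translation":[0,0,0.004],"angular":[0,0,0],"hand":1},{"translation":[0,0,0.004],"angular":[0,0,0],"hand":1},{"translation":[0,0,0.003],"angular":[0,0,0],"hand":1},{"translation":[0,0,0],"angular":[0,0,0],"hand":1},{"translation":[0,0,0],"angular":[0,0,0],"hand":1}]'
```

```text
clock: 1.78
position: [0.5236, 0.0441, 0.0705]
ee_rot: [0.0, 0.707, 0.707, 0.0]
contact_force: [0.9, 0.9, 2.7]
width: -0.0003
gripper_force: 1.1
```

```bash
python3 -m handwheel '[{"translation":[0,0,0.0015],"angular":[0,0,0],"hand":1},{"translation":[0,0,0.0015],"angular":[0,0,0],"hand":1},{"translation":[0,0,0],"angular":[0,0,0],"hand":1},{"translation":[0,0,0],"angular":[0,0,0],"hand":1}]'
```

```text
clock: 2.12
position: [0.5236, 0.0441, 0.0679]
ee_rot: [0.0, 0.707, 0.707, 0.001]
contact_force: [0.5, 1.1, 6.6]
width: -0.0003
gripper_force: 3.0
```

```bash
python3 -m handwheel '[{"translation":[0,0,-0.01],"angular":[0,0,0],"hand":1},{"translation":[0,0,-0.03],"angular":[0,0,0],"hand":1},{"translation":[0,0,-0.03],"angular":[0,0,0],"hand":1},{"translation":[0,0,0],"angular":[0,0,0],"hand":1},{"translation":[0,0,0],"angular":[0,0,0],"hand":1}]'
python3 - <<'E'
from h import *
st=manip.get_state();w=manip.get_image("wrist");np.save("w3",w)
print(st["position"],greykey(w,(180,100,330,300)))
s=manip.get_image("side");save(np.hstack([w[130:290,180:340],cv2.resize(s[190:240,200:250],(160,160))]),"w3.png")
E
python3 -m handwheel '[{"translation":[0.02,0,-0.03],"angular":[0,0,0],"hand":1},{"translation":[0.03,0.002,0],"angular":[0,0,0],"hand":1},{"translation":[0.03,0.002,0],"angular":[0,0,0],"hand":1},{"translation":[0.03,0.002,0],"angular":[0,0,0],"hand":1},{"translation":[0.03,0.002,0],"angular":[0,0,0],"hand":1},{"translation":[0.03,0.002,0],"angular":[0,0,0],"hand":1},{"translation":[0.03,0.002,0],"angular":[0,0,0],"hand":1},{"translation":[0.03,0.004,0],"angular":[0,0,0],"hand":1},{"translation":[0.02,0.002,0],"angular":[0,0,0],"hand":1},{"translation":[0,0,0],"angular":[0,0,0],"hand":1}]'
python3 - <<'E'
from h import *
st=manip.get_state();w=manip.get_image("wrist");np.save("w4",w);save(w,"w4.png");print(st["position"])
E
```

```text
clock: 2.53
position: [0.5237, 0.0438, 0.1391]
ee_rot: [0.001, 0.707, 0.707, 0.001]
contact_force: [0.6, -0.1, -0.8]
width: 0.0003
gripper_force: 0.0
[0.52368656 0.04376676 0.13910138] [(array([280.1, 158.9]), [49, 45, 101, 31, 843]), (array([254.1, 203.2]), [58, 87, 33, 33, 874]), (array([315.7, 244. ]), [126, 122, 24, 48, 229]), (array([247.6, 241.9]), [61, 125, 13, 36, 368]), (array([265.9, 241.1]), [80, 125, 13, 33, 350])]
clock: 3.47
position: [0.5402, 0.2976, 0.1651]
ee_rot: [-0.001, 0.706, 0.708, -0.001]
contact_force: [0.5, 0.1, 0.6]
width: 0.0001
gripper_force: 0.0
[0.54020371 0.2976067  0.16511465]
```

View pics/w3.png

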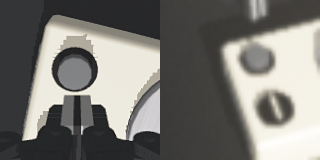

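View pics/w4.png

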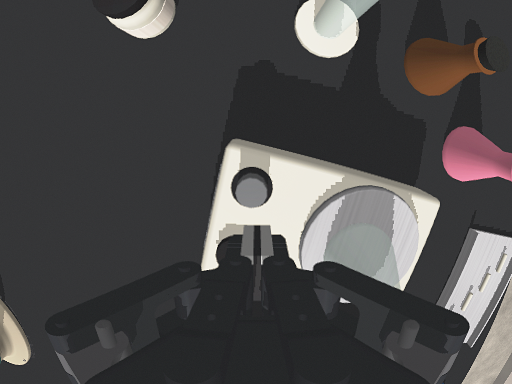

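The first picture shows the small key pressed down, with its top at (254,203) in the full image. The second shows the middle stirrer's key top at (251,190), clear of the fingertips.

```bash
python3 - <<'E'
from h import *
st=manip.get_state()
w=np.load("w4.npy")
for c,s in greykey(w,(230,160,275,215)):print(c,s,wplane(*c,.08,st))
s3=dict(st,position=[.5237,.0438,.1391],ee_rot=[.001,.707,.707,.001])
print(wplane(254.1,203.2,.072,s3),wplane(254.1,203.2,.08,s3))
E
python3 -m handwheel '[{"translation":[0.001,-0.002,0.03],"angular":[0,0,0],"hand":1},{"translation":[0.001,0,0.03],"angular":[0,0,0],"hand":1},{"translation":[0,0,0.01],"angular":[0,0,0],"hand":1},{"translation":[0,0,0],"angular":[0,0,0],"hand":1}]'
```

```text
[251.  192.2] [6, 17, 31, 30, 754] [0.53446783 0.29913012 0.08      ]
[0.52141049 0.04430816 0.072     ] [0.52146025 0.04681265 0.08      ]
clock: 3.85
position: [0.5361, 0.2937, 0.0935]
ee_rot: [-0.002, 0.707, 0.707, -0.004]
contact_force: [0.7, -0.4, 0.3]
width: -0.0002
gripper_force: 0.0
```

```bash
python3 -m handwheel '[{"translation":[0.005,-0.001,0.006],"angular":[0,0,0],"hand":1},{"translation":[0,0,0.004],"angular":[0,0,0],"hand":1},{"translation":[0,0,0.004],"angular":[0,0,0],"hand":1},{"translation":[0,0,0.004],"angular":[0,0,0],"hand":1},{"translation":[0,0,0.003],"angular":[0,0,0],"hand":1},{"translation":[0,0,0.002],"angular":[0,0,0],"hand":1},{"translation":[0,0,0],"angular":[0,0,0],"hand":1},{"translation":[0,0,0],"angular":[0,0,0],"hand":1}]'
```

```text
clock: 4.52
position: [0.5387, 0.3011, 0.0748]
ee_rot: [0.0, 0.707, 0.707, 0.001]
contact_force: [1.7, 0.4, 2.0]
width: -0.0001
gripper_force: 0.8
```

```bash
python3 -m handwheel '[{"translation":[0,-0.002,0.003],"angular":[0,0,0],"hand":1},{"translation":[0,0,0.003],"angular":[0,0,0],"hand":1},{"translation":[0,0,0],"angular":[0,0,0],"hand":1},{"translation":[0,0,0],"angular":[0,0,0],"hand":1}]'
```

```text
clock: 4.85
position: [0.5367, 0.3012, 0.0688]
ee_rot: [0.0, 0.707, 0.707, 0.001]
contact_force: [2.4, 0.7, 4.6]
width: 0.0002
gripper_force: 2.3
```

```bash
python3 -m handwheel '[{"translation":[0,0,0.0015],"angular":[0,0,0],"hand":1},{"translation":[0,0,0],"angular":[0,0,0],"hand":1},{"translation":[0,0,0],"angular":[0,0,0],"hand":1}]'
```

```text
clock: 5.1
position: [0.5368, 0.3012, 0.0676]
ee_rot: [0.0, 0.707, 0.707, 0.001]
contact_force: [1.8, 0.3, 6.5]
width: 0.0003
gripper_force: 3.2
```

```bash
python3 -m handwheel '[{"translation":[0,0,-0.01],"angular":[0,0,0],"hand":1},{"translation":[0,0,-0.03],"angular":[0,0,0],"hand":1},{"translation":[0,0,-0.03],"angular":[0,0,0],"hand":1},{"translation":[0,0,0],"angular":[0,0,0],"hand":1},{"translation":[0,0,0],"angular":[0,0,0],"hand":1}]'
python3 - <<'E'
from h import *
st=manip.get_state();w=manip.get_image("wrist");save(w[130:290,180:340],"w5.png")
print(st["position"])
for c,s in greykey(w,(225,180,290,240)):print(c,s,wplane(*c,.072,st))
E
python3 -m handwheel '[{"translation":[-0.01,-0.02,-0.03],"angular":[0,0,0],"hand":1},{"translation":[-0.03,-0.02,-0.015],"angular":[0,0,0],"hand":1},{"translation":[-0.03,-0.02,0],"angular":[0,0,0],"hand":1},{"translation":[-0.03,-0.02,0],"angular":[0,0,0],"hand":1},{"translation":[-0.03,0,0],"angular":[0,0,0],"hand":1},{"translation":[-0.03,0,0],"angular":[0,0,0],"hand":1},{"translation":[-0.03,0,0],"angular":[0,0,0],"hand":1},{"translation":[-0.03,0,0],"angular":[0,0,0],"hand":1},{"translation":[-0.03,0,0],"angular":[0,0,0],"hand":1},{"translation":[-0.03,0,0],"angular":[0,0,0],"hand":1}]'
python3 -m handwheel '[{"translation":[-0.03,0,0],"angular":[0,0,0],"hand":1},{"translation":[-0.03,0,0],"angular":[0,0,0],"hand":1},{"translation":[-0.03,0,0],"angular":[0,0,0],"hand":1},{"translation":[-0.03,0,0],"angular":[0,0,0],"hand":1},{"translation":[-0.03,0,0],"angular":[0,0,0],"hand":1},{"translation":[-0.03,0,0],"angular":[0,0,0],"hand":1},{"translation":[-0.03,0,0],"angular":[0,0,0],"hand":1},{"translation":[-0.03,0,0],"angular":[0,0,0],"hand":1},{"translation":[-0.02,0,0.02],"angular":[0,0,0],"hand":1},{"translation":[0,0,0],"angular":[0,0,0],"hand":1}]'
python3 - <<'E'
from h import *
for i in range(3): st=manip.get_state();w=manip.get_image("wrist")
np.save("w6",w);save(w,"w6.png");print(st["position"],st["ee_rot"])
for c,s in greykey(w,(190,150,340,240)):print(c,s,wplane(*c,.08,st))
E
```

```text
clock: 5.52
position: [0.536, 0.3012, 0.1385]
ee_rot: [0.0, 0.707, 0.707, 0.001]
contact_force: [-1.4, 0.2, -0.4]
width: 0.0001
gripper_force: 0.0
[0.53602006 0.30121773 0.138454  ]
[255.6 203.8] [14, 8, 34, 33, 883] [0.53474625 0.3015168  0.072     ]
[248.2 232.3] [17, 45, 12, 15, 156] [0.52907107 0.27871405 0.072     ]
[265.4 232.2] [35, 45, 12, 15, 153] [0.54217904 0.27878211 0.072     ]
clock: 6.4
position: [0.4539, 0.0199, 0.1801]
ee_rot: [-0.002, 0.707, 0.707, -0.001]
contact_force: [-0.2, 0.4, -0.6]
width: -0.0
gripper_force: 0.0
clock: 7.23
position: [0.4536, -0.2411, 0.1576]
ee_rot: [-0.003, 0.708, 0.706, -0.001]
contact_force: [-1.4, 0.5, 0.0]
width: -0.0001
gripper_force: 0.0
[ 0.45415315 -0.23809389  0.15949759] [-3.35850428e-03  7.07748538e-01  7.06456418e-01 -2.39073693e-04]
[244.4 157.5] [30, 0, 55, 19, 354] [ 0.44397671 -0.20504974  0.08      ]
[332.  183.1] [138, 8, 12, 54, 225] [ 0.51231198 -0.22488073  0.08      ]
[259.6 201.6] [54, 37, 32, 30, 765] [ 0.45545649 -0.23980759  0.08      ]
[248.2 232.3] [52, 75, 12, 15, 156] [ 0.44624916 -0.26579801  0.08      ]
[265.4 232.2] [70, 75, 12, 15, 152] [ 0.46016824 -0.26571446  0.08      ]
```

View pics/w6.png

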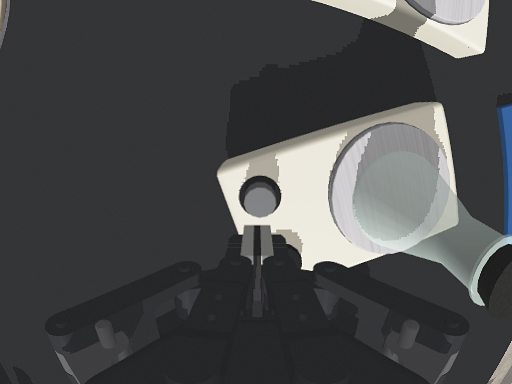

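The large stirrer's key top is at (259,200), just ahead of the fingertips. The flask stands to the right at (400,200) and is clear of the hand. The cast point (0.455, -0.241) agrees with the side view.

```bash
python3 -m handwheel '[{"translation":[-0.002,0.001,0.03],"angular":[0,0,0],"hand":1},{"translation":[0,0,0.02],"angular":[0,0,0],"hand":1},{"translation":[0,0,0.015],"angular":[0,0,0],"hand":1},{"translation":[0,0,0],"angular":[0,0,0],"hand":1},{"translation":[0,0,0],"angular":[0,0,0],"hand":1},{"translation":[0,0,0],"angular":[0,0,0],"hand":1}]'
```

```text
clock: 7.88
position: [0.4578, -0.2406, 0.0979]
ee_rot: [0.001, 0.707, 0.708, 0.0]
contact_force: [1.0, 0.5, 1.4]
width: 0.0006
gripper_force: 0.0
```

```bash
python3 -m handwheel '[{"translation":[-0.001,-0.002,0.008],"angular":[0,0,0],"hand":1},{"translation":[0,0,0.006],"angular":[0,0,0],"hand":1},{"translation":[0,0,0.004],"angular":[0,0,0],"hand":1},{"translation":[0,0,0.004],"angular":[0,0,0],"hand":1},{"translation":[0,0,0.003],"angular":[0,0,0],"hand":1},{"translation":[0,0,0.002],"angular":[0,0,0],"hand":1},{"translation":[0,0,0],"angular":[0,0,0],"hand":1},{"translation":[0,0,0],"angular":[0,0,0],"hand":1}]'
```

```text
clock: 8.55
position: [0.455, -0.2419, 0.0699]
ee_rot: [-0.0, 0.707, 0.707, 0.0]
contact_force: [-0.1, 1.2, 3.2]
width: 0.0
gripper_force: 1.5
```

```bash
python3 -m handwheel '[{"translation":[0,0,0.0015],"angular":[0,0,0],"hand":1},{"translation":[0,0,0.001],"angular":[0,0,0],"hand":1},{"translation":[0,0,0],"angular":[0,0,0],"hand":1},{"translation":[0,0,0],"angular":[0,0,0],"hand":1}]'
```

```text
clock: 8.88
position: [0.455, -0.242, 0.0677]
ee_rot: [0.0, 0.707, 0.707, 0.0]
contact_force: [-1.8, 1.4, 5.7]
width: 0.0004
gripper_force: 3.1
```

```bash
python3 -m handwheel '[{"translation":[0,0,-0.01],"angular":[0,0,0],"hand":1},{"translation":[0,0,-0.03],"angular":[0,0,0],"hand":1},{"translation":[0,0,-0.03],"angular":[0,0,0],"hand":1},{"translation":[0,0,-0.03],"angular":[0,0,0],"hand":1},{"translation":[0,-0.01,-0.03],"angular":[0,0,0],"hand":1},{"translation":[0,-0.02,-0.02],"angular":[0,0,0],"hand":1},{"translation":[0,-0.02,0],"angular":[0,0,0],"hand":1},{"translation":[0,0,0],"angular":[0,0,0],"hand":1},{"translation":[0,0,0],"angular":[0,0,0],"hand":1}]'
python3 - <<'E'
from h import *
w=manip.get_image("wrist");s=manip.get_image("scene");d=manip.get_image("side")
a=cv2.resize(s[145:260,75:420],(690,230));b=cv2.resize(d[90:370,140:370],(345,360));c=cv2.resize(w[100:340,140:370],(345,360))
save(np.vstack([a,np.hstack([b,c])]),"fin.png")
E
```

```text
clock: 9.63
position: [0.4047, -0.242, 0.2179]
ee_rot: [0.001, 0.708, 0.707, 0.0]
contact_force: [0.6, -0.4, -0.3]
width: 0.0003
gripper_force: 0.0
```

View pics/fin.png

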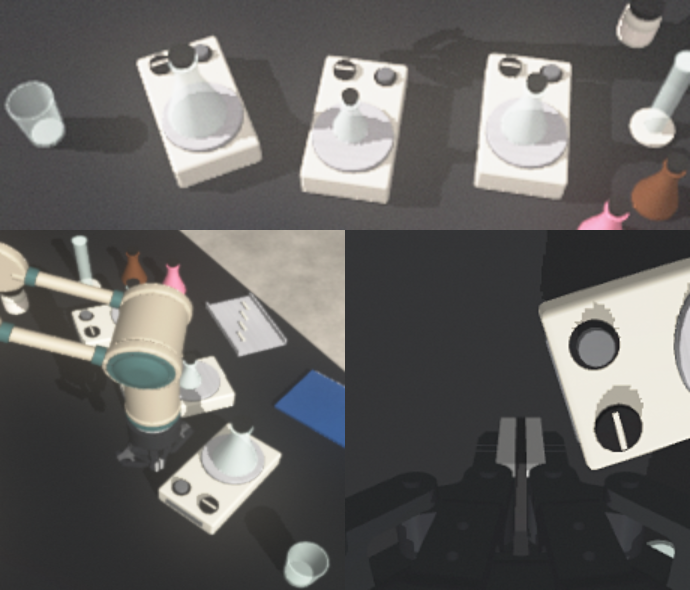

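All three flasks, the jar, the beaker and the cylinder stand where they were. The large key sits low in its ring at (597,347), and the hand is clear.

```bash
python3 -c "
from rig import manip; print(manip.sign_off())"
```

```text
the job is handed in; nothing more can be done
None
```

I pressed the three start keys in order (small, middle, large), each about 12 mm down with under 7 N; the last pictures show all glassware and the jar still standing, and the job was handed in at about 10 s with the hand clear.

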